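Cap the leaning jar and stand it up

TASK

Put the bar-handled lid on the open jar that leans in its cradle: rest it on the neck, turn it backward (anticlockwise seen from above the lid) until you feel it drop into the start of the thread, then turn it clockwise until it is fully home. Keep the jar leaning until the lid is home, then swing jar and cradle up to the upright stop and let go. Leave the other things on the bench where they are.

Things in the scene. Friction and masses are not known exactly. Their poses are not given: they have to be found in the camera images.
- lid_grip (a point): Loose screw lid, right way up on the mat, 110 to 225 g: ribbed aluminium cap 86 mm wide, 28 mm high, with a wooden grip bar across its top, 60 mm long, 16 wide, 36 high (total height 64 mm). This point: centre of the bar, 46 mm above the lid's lower rim, 18 mm above the cap's flat top; x along the bar, y across it, z up the lid's axis.
- lid_rim (a point): The same lid: centre of its lower rim, 46 mm below lid_grip along the lid's axis, same axes. Inside the skirt, 4 mm above the rim, four pegs point inwards, 90 degrees apart; the skirt is 80 mm wide inside, with 66 mm between facing pegs.
- mouth (a point): Leaning white jar, body 93 mm wide; this point is on its axis, where the lid's rim rests when the lid sits on top of the thread ridges (76 mm wide). z: jar axis, out of the mouth. The 62 mm neck rises 9 mm above it, its top tapering to 52. Turned clockwise at this level, the lid soon jams on raised stops (it lies up to 6 mm higher if pegs land on the stops).
- gap (a point): On the jar's axis 8 mm below mouth, same axes: where the lid's rim is once its pegs have dropped through the gaps between the ridges, the starts of the thread. There are four, one every 90 degrees, each letting pegs through over about 18 degrees of turn; reached by at most 75 degrees anticlockwise, where a stop ends the turn.
- home (a point): On the jar's axis 14 mm below mouth, same axes: the lid's rim when screwed fully home at the hard stop, 60 to 80 degrees clockwise from the gap, sinking 0.11 mm per degree (level while in the gap); 1.5 mm axial play. The jar stands in its cradle at any rotation, stiffly held (4 N m): x and y tell nothing of where the thread starts, which must be felt.
- pivot (a point): Centre of the cradle's hinge, on the jar's axis 80 mm below mouth, 78 mm above the table; the hinge runs along this point's y axis. The stand stands on the mat at any place and heading; it is fixed, with a base 150 x 150 mm and two cheeks 138 mm apart over the outside, up to 100 mm above the table.
- cradle (a joint): Lean of jar and cradle, rad: 0 is upright, against the stop; positive leans the mouth towards the stand's front, that is roughly towards the robot; limit 0.75. It stays where it is left: turning it takes about 1 N m, some 9 N at the lid's bar.
- cup: clear plastic cup, 84 mm wide, 95 mm high, a bystander; origin at the centre of its underside.
- mallet: white-headed mallet lying down, 245 mm long, 60 mm high, a bystander; origin at the centre of its underside.
- stamp_a: steel leather stamp lying down, 125 mm long, 10 mm thick, a bystander; origin at the centre of its underside.
- stamp_b: second such stamp, a bystander; origin at the centre of its underside.
- finish_jar: small closed jar, 68 mm wide, 75 mm high, a bystander; origin at the centre of its underside.
- slicker: upright wooden edge slicker, 48 mm wide, 90 mm high, a bystander; origin at the centre of its underside.
- awl: awl with wooden handle lying down, 145 mm long, 18 mm high, a bystander; origin at the centre of its underside.
- lid: The lid of lid_grip; origin and axes those of lid_rim.

How it is judged:
On the way, in this order (a step that is already met when the one before it is completed fails the run):
1. the lid is lifted off the mat (height (world z) of lid_rim above 0.05 m), for 0.2 s.
2. the lid has dropped into the start of the thread of the leaning jar (distance between lid_rim and mouth below 0.02 m and angle between the z axis of lid_rim and the z axis of mouth, either way round below 0.08 rad and z of lid_rim in the frame of mouth below -0.006 m and value of joint cradle above 0.3 rad), for 0.1 s.
3. the lid is screwed home on the leaning jar (distance between lid_rim and mouth below 0.02 m and angle between the z axis of lid_rim and the z axis of mouth, either way round below 0.08 rad and z of lid_rim in the frame of mouth below -0.0115 m and value of joint cradle above 0.3 rad), for 0.2 s.
4. jar and cradle stand upright (distance between lid_rim and mouth below 0.02 m and angle between the z axis of lid_rim and the z axis of mouth, either way round below 0.08 rad and z of lid_rim in the frame of mouth below -0.0115 m and value of joint cradle below 0.07 rad), for 0.2 s.
At the end, for the whole second after the job is handed in: The lid is screwed on the jar with its rim at least 11.5 mm below its resting place on top of the thread (fully home is 14 mm), its axis within 0.08 rad of the jar's, the jar and cradle within 0.07 rad of the upright stop, and everything released and at rest (all of step 4 and linear speed of lid below 0.02 m/s); the robot touches nothing.
It fails at once if a bystander (cup, mallet, stamps, small jar, slicker, awl) is pushed more than 40 mm from its place (distance of any of cup, mallet, stamp_a, stamp_b, finish_jar, slicker, awl from where it was at the start of the episode above 0.04 m).
It fails at once if the jar is stood up before the lid is home (value of joint cradle below 0.2 rad and z of lid_rim in the frame of mouth above -0.0115 m).
It also fails if it takes over 64 s, if anything falls off the work surface, if the arm or the gripper's body presses on something with over 40 N, if the wrist force passes 120 N, or if a joint passes its speed limit or range.

ROBOT

A 6-joint arm with a two-finger parallel gripper is mounted at the origin on the work surface. World frame = base frame: x ahead of the robot, y to its left, z up, the work surface at z = 0. Lengths are in m, angles in rad, forces in N, time in s.
With the tool pointing down it reaches from about 0.425 to 0.925 m from the base axis. Payload 12.5 kg.
Tool frame: the origin (TCP) lies at the very end of the fingers, on their centre line; the grasp point (between the pads) lies 19 mm behind it; z points along the fingers, y is the line along which they close (so a half turn about z gives the same grasp; the last joint's range is limited). The gripper opens to 85 mm and grips with 20 to 120 N. Pads are 22 mm wide; open, the fingers measure 114 mm over their backs; the gripper's body (76 mm by 85 mm) begins 54 mm behind the grasp point. The pads swing forward as they close: fully open they stand 13 mm farther back than shut.
Start: joints at [1.205, 0.491, 1.559, -0, 1.092, -0.106], TCP at [0.161, 0.604, 0.231] pointing down, gripper open.
Joint ranges: [-3.1, 3.1], [-0.84, 2.19], [0.05, 2.79], [-1.13, 4.28], [0.06, 2.93], [-2.69, 2.69]. Speed limits (rad/s): [2.22, 2.22, 2.79, 3.14, 3.14, 3.14].

INTERFACE

Orientations are given as a unit quaternion [w, x, y, z].
In Python, from bench import env gives the robot as it stands.
- The arm moves only by the tool arm_command, never from a script. Its argument "rows" is a list that holds one entry, the list of rows, each a list of 7 numbers: the shift along the tool's x, y, z in mm, then the turn, a rotation vector about the tool's x, y, z in degrees, then the opening, from 0 (shut) to 1 (fully open). In form: [[[tx, ty, tz, ax, ay, az, grip], ...]]. A call has exactly 8 rows; each row shifts and turns the commanded pose from where the row before left it, along the tool's axes as they then stand; what a row does not reach is not made up. A row lasts 1/8 s, in which the tool goes at most 62.5 mm and 10.7 degrees, less where a joint would pass 70% of its speed; a pose out of reach is approached as far as the arm can. A call with a gripper value outside its range is refused whole. The fingers move at their own pace and stop on an object; "squeeze" is the grip in N (left out, the last holds). Time passes only in rows, so rows that do not move let the fingers close, or fill a call up. It gives the time, the measured TCP pose, the force, the opening and the grip force at its end, in the units of the state.
- env.get_obs(): the state, without advancing time (a new reading comes with each control period).
- env.camera(name): name is "side" or "top" or "wrist"; returns a dict with "img" (420x560x3 uint8, red, green, blue), "z_map" (420x560 float32, m along the optical axis (not along the pixel's ray), 0 where there is no reading), "K" (3x3 intrinsics, pixels), "k1" (the pictures are not rectified: a ray, as slopes to the right and down, at radius r is drawn at 1 + k1 r^2 times it, then the intrinsics apply), "xyz" and "orientation" of the camera in the world; the wrist camera has in their place "hand_eye" (4x4, takes a point from camera to tool coordinates, whose origin is the TCP and whose axes are the flange's). Camera axes: x right, y down, z forward; pixel columns grow to the right and rows downward; lengths in m; the calibration is good to about 2 mm. A picture is of the moment at which its call begins: read the wrist's pose just before it.
- env.close_job(): hands the job in; it is judged then, once.
The state is a dict: "t": time; "joint_pos": joint angles; "qd": joint speeds; "joint_efforts": joint torques, N m; "tool_pos": TCP position; "orientation": TCP orientation; "ft_force": force on the tool from outside, world axes, zero at the start; "wrist_torque": the same for the moment, N m; "opening": opening from 0.0 (shut) to 1.0 (fully open); "gripper_force": force on a finger pad.
Only numpy, scipy, OpenCV 4.12 (cv2) and the standard library are available. Lean on these libraries where they do the work, as an engineer would, in place of code of your own. Each camera call takes 0.05 s, during which the arm holds its last target. There are 200 camera calls.

## Working session

There is one attempt and no reset: what is moved stays moved. The work goes in short steps, Python scripts to look and compute and a tool call to move; the robot and the scene stay as the last step left them, time stands still between calls to the robot, and variables do not carry over. Pictures are saved under pics/ and viewed, at most 10 in all, crops included, and the job is handed in when it is done.

Besides the shell and the picture viewer there is one more tool, called by a JSON object that holds its "op" and its "data", one argument or row to a line. arm_command: Moves the arm, as the interface text tells. Its arguments: {"type":"object","properties":{"rows":{"type":"array","items":{"type":"array","items":{"type":"array","items":{"type":"number"}}}},"squeeze":{"type":"number"}},"required":["rows"]}

```bash
mkdir -p pics; ls
cat > h.py <<'E'
import numpy as np, cv2
from scipy.spatial.transform import Rotation as R
from bench import env
def rot(q): return R.from_quat([q[1],q[2],q[3],q[0]]).as_matrix()
def cam(n):
    o=env.get_obs(); c=env.camera(n)
    if n=="wrist":
        T=np.eye(4);T[:3,:3]=rot(o["orientation"]);T[:3,3]=o["tool_pos"]
        T=T@np.array(c["hand_eye"])
    else:
        T=np.eye(4);T[:3,:3]=rot(c["orientation"]);T[:3,3]=c["xyz"]
    c["T"]=T; return c
def cloud(c):
    h,w=c["z_map"].shape; u,v=np.meshgrid(np.arange(w),np.arange(h))
    d=np.array([c["k1"],0,0,0],float)
    p=cv2.undistortPoints(np.stack([u,v],-1).reshape(-1,1,2).astype(float),np.array(c["K"]),d,None,None).reshape(h,w,2)
    z=c["z_map"]; P=np.stack([p[...,0]*z,p[...,1]*z,z],-1)
    W=P@c["T"][:3,:3].T+c["T"][:3,3]; W[z<=0]=np.nan
    return W
E
python3 - <<'E'
from h import *
import pickle
o=env.get_obs();print({k:np.round(v,3) for k,v in o.items()})
for n in ["top","side","wrist"]:
    c=cam(n);cv2.imwrite(f"pics/{n}0.png",c["img"][...,::-1]);pickle.dump(c,open(n+".pkl","wb"))
    print(n,np.round(c["T"],3).tolist(),c["K"],c["k1"])
a=[cv2.imread(f"pics/{n}0.png") for n in ["top","side"]]
E
```

```text
pics
{'t': np.float64(0.0), 'joint_pos': array([ 1.205,  0.492,  1.559,  0.   ,  1.092, -0.106]), 'qd': array([-0.002,  0.001, -0.001, -0.001,  0.001, -0.002]), 'joint_efforts': array([ 1.0000e-03, -6.1846e+01, -2.6160e+01, -0.0000e+00,  4.0000e-03,
       -0.0000e+00]), 'tool_pos': array([0.16 , 0.604, 0.231]), 'orientation': array([-0.   ,  0.13 ,  0.992, -0.001]), 'ft_force': array([ 0.132,  0.336, -0.868]), 'wrist_torque': array([-0.   ,  0.024,  0.02 ]), 'gripper_force': np.float64(0.0), 'opening': np.float64(1.0)}
top [[0.016, -0.987, 0.157, 0.445], [-1.0, -0.016, 0.005, 0.068], [-0.003, -0.157, -0.988, 0.996], [0.0, 0.0, 0.0, 1.0]] [[439.38111897   0.         276.68800253]
 [  0.         439.38111897 206.50988681]
 [  0.           0.           1.        ]] -0.1302523465367961
side [[-0.704, -0.51, 0.494, 0.189], [-0.71, 0.502, -0.494, 0.46], [0.004, -0.699, -0.715, 0.735], [0.0, 0.0, 0.0, 1.0]] [[423.91175303   0.         275.46839124]
 [  0.         423.91175303 202.44334364]
 [  0.           0.           1.        ]] 0.015720244960402956
wrist [[0.257, 0.918, 0.302, 0.083], [0.966, -0.244, -0.081, 0.624], [-0.001, 0.313, -0.95, 0.373], [0.0, 0.0, 0.0, 1.0]] [[322.83094282   0.         282.46134814]
 [  0.         322.83094282 204.8369675 ]
 [  0.           0.           1.        ]] -0.01724652255624563
```

View pics/top0.png

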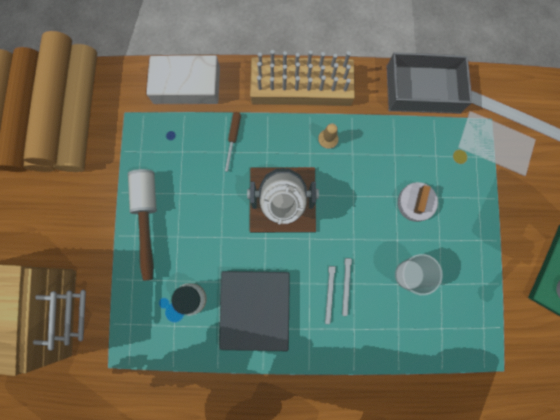

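View pics/side0.png

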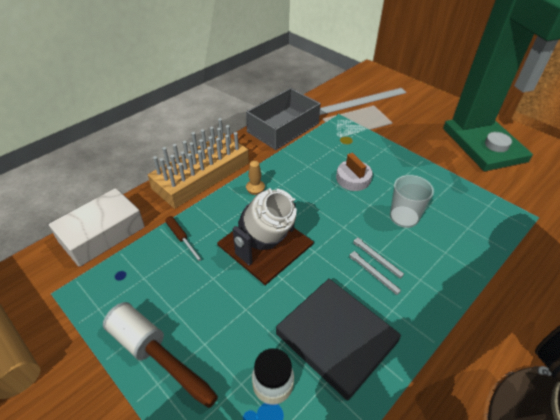

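The top view shows the lid at (419,202) with its bar at (422,199), and the jar at (284,200) on its base, which spans (250–316, 168–232) and leans down-image towards the robot. The side view shows the jar mouth at (280,207), the lid at (355,173) and the slicker behind the jar.

Run:
```python
from h import *
import pickle
for n,lb,jb in [("top",(385,445,170,235),(235,330,150,245)),("side",(325,385,140,200),(205,325,175,290))]:
    c=pickle.load(open(n+".pkl","rb"));W=cloud(c);im=c["img"]
    hsv=cv2.cvtColor(im,cv2.COLOR_RGB2HSV)
    print(n,"valid",(c["z_map"]>0).mean())
    u0,u1,v0,v1=lb; P=W[v0:v1,u0:u1].reshape(-1,3);H=hsv[v0:v1,u0:u1].reshape(-1,3)
    mat=P[(H[:,0]>75)&(H[:,0]<95)&(H[:,1]>120)]; print("mat z",np.nanmedian(mat[:,2]))
    bar=(H[:,0]<20)&(H[:,1]>110)&(P[:,2]>0.055)
    b=P[bar]; print("bar n",len(b),np.median(b,0),b.min(0),b.max(0))
    r=cv2.minAreaRect((b[:,:2]*1000).astype(np.float32)); print(r, cv2.boxPoints(r).round(1).tolist())
    cap=P[(P[:,2]>0.02)&(P[:,2]<0.036)]; print("cap top n",len(cap),np.median(cap,0),cv2.minEnclosingCircle((cap[:,:2]*1000).astype(np.float32)))
    u0,u1,v0,v1=jb; P=W[v0:v1,u0:u1].reshape(-1,3);H=hsv[v0:v1,u0:u1].reshape(-1,3)
    br=(H[:,0]<20)&(H[:,1]>100)&(P[:,2]<0.04); b=P[br]; r=cv2.minAreaRect((b[:,:2]*1000).astype(np.float32)); print("base",len(b),np.median(b[:,2]),r)
    wh=(H[:,1]<60)&(P[:,2]>0.04)
    print("white",wh.sum(),np.nanmin(P[wh],0),np.nanmax(P[wh],0))
    y=P[wh]; 
    dk=(H[:,2]<70)&(P[:,2]>0.05)&(H[:,1]<100); print("dark",dk.sum(),np.median(P[dk],0), P[dk].min(0),P[dk].max(0))
a=[]
for n,b in [("top",(235,330,150,245)),("side",(205,325,175,290))]:
    im=cv2.imread(f"pics/{n}0.png")[b[2]:b[3],b[0]:b[1]]; a.append(cv2.resize(im,(400,400),interpolation=cv2.INTER_CUBIC))
cv2.imwrite("pics/crop.png",np.hstack(a))
```

```text
top valid 0.9958503401360544
mat z 0.004066478340985169
bar n 179 [ 0.6143345  -0.24455626  0.06736788] [ 0.58799257 -0.25977646  0.05810732] [ 0.64355561 -0.23137122  0.07262326]
((615.8121337890625, -245.3893280029297), (15.316473960876465, 56.49840545654297), 73.07704162597656) [[586.5999755859375, -244.5], [640.5999755859375, -260.8999938964844], [645.0999755859375, -246.3000030517578], [591.0, -229.8000030517578]]
cap top n 837 [ 0.61362424 -0.23609394  0.03178091] ((616.6200561523438, -247.20631408691406), 44.28753662109375)
base 929 0.015713664962330176 ((619.3341064453125, 60.589569091796875), (143.6541290283203, 142.08285522460938), 1.1148664951324463)
white 2533 [ 0.54805593 -0.0143442   0.04011108] [0.67571798 0.13573572 0.17516919]
dark 194 [0.64055321 0.03714336 0.08740653] [ 0.59535423 -0.00756539  0.05060469] [0.67560292 0.12794893 0.10214744]
side valid 0.9958460884353741
mat z 0.0033261448308984365
bar n 161 [ 0.61212596 -0.24051119  0.06599305] [ 0.58506879 -0.25906536  0.05543191] [ 0.64329013 -0.22920445  0.07064641]
((614.4649658203125, -243.76803588867188), (16.48451042175293, 60.34926223754883), 72.90095520019531) [[583.2000122070312, -242.8000030517578], [640.9000244140625, -260.5], [645.7000122070312, -244.8000030517578], [588.0, -227.0]]
cap top n 510 [ 0.60540801 -0.22800727  0.03108214] ((614.6956176757812, -243.3394317626953), 44.53266906738281)
base 2495 0.015519479148789705 ((694.6607666015625, 46.02662658691406), (176.87484741210938, 336.50384521484375), 77.6370849609375)
white 2844 [ 0.54616563 -0.0059867   0.04032617] [0.66552849 0.13859924 0.1762067 ]
dark 513 [0.60117192 0.11204318 0.0764807 ] [ 0.55128287 -0.00456921  0.05000193] [0.66012495 0.13285951 0.11216386]
```

View pics/crop.png

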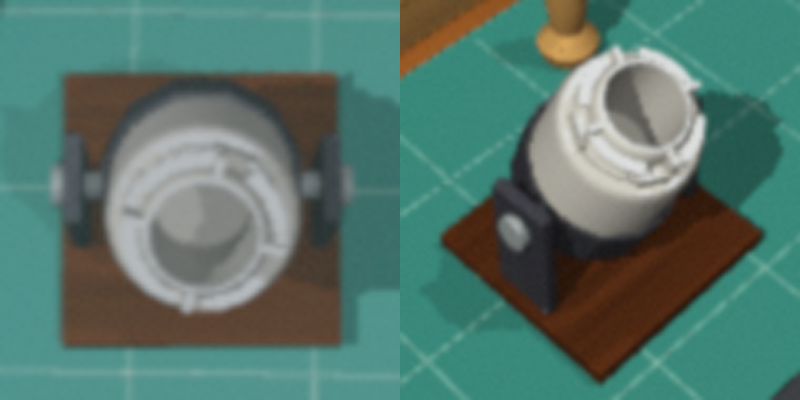

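The crop shows the jar leaning towards the front, with hinge bolts at crop (58,185) and (345,185). The base is nearly square to the world axes. I'll fit the jar axis to the body points next.

```bash
cat > jar.py <<'E'
from h import *
import pickle
from scipy.optimize import least_squares
def axis(th,psi): # lean toward -x rotated by psi
    return np.array([-np.sin(th)*np.cos(psi),-np.sin(th)*np.sin(psi),np.cos(th)])
def fit(P,zp=0.078,psi=None,lo=-55,hi=-24):
    p=np.array([0.62,0.06,0.5,0.0])
    for it in range(6):
        a=axis(p[2],p[3]); d=P-np.array([p[0],p[1],zp]); s=d@a
        r=np.linalg.norm(d-s[:,None]*a,axis=1)
        m=(s>0.080+lo/1000)&(s<0.080+hi/1000)&(abs(r-.0465)<(0.015 if it<2 else .006))
        Q=P[m]
        def f(q):
            ps=q[3]
            a=axis(q[2],ps); d=Q-np.array([q[0],q[1],zp]); r=np.linalg.norm(np.cross(d,a),axis=1)-.0465
            e=np.array([] if psi is None else [(ps-psi)*1e3])
            return np.r_[r*1e3,e]
        p=least_squares(f,p,loss="soft_l1").x
    a=axis(p[2],p[3]); d=P-np.array([p[0],p[1],zp]); s=d@a; r=np.linalg.norm(d-s[:,None]*a,axis=1)
    return p,m.sum(),a,s,r,f(p).std()
E
python3 - <<'E'
from jar import *
allP=[]
for n,jb in [("top",(235,330,150,245)),("side",(205,325,175,290))]:
    c=pickle.load(open(n+".pkl","rb"));W=cloud(c);hsv=cv2.cvtColor(c["img"],cv2.COLOR_RGB2HSV)
    u0,u1,v0,v1=jb; P=W[v0:v1,u0:u1].reshape(-1,3);H=hsv[v0:v1,u0:u1].reshape(-1,3)
    P=P[(H[:,1]<70)&(P[:,2]>0.05)]; allP.append(P)
for P in allP+[np.vstack(allP)]:
  for psi in (None,0.02):
    p,k,a,s,r,sd=fit(P,psi=psi); print(np.round(p,4),k,sd,"mouth",np.round(np.array([p[0],p[1],.078])+.08*a,4))
  print("top of neck s", np.percentile(s[(r<.033)&(r>.02)],[50,90,97,99.5]))
  for lo in range(20,100,6):
    m=(s>lo/1e3)&(s<(lo+6)/1e3); print(lo,m.sum(),np.round(np.percentile(r[m],[10,50,90])*1e3,1) if m.sum() else "",end=";")
  print()
E
```

```text
[0.6191 0.0611 0.4487 0.0149] 144 0.3053001561852047 mouth [0.5844 0.0606 0.1501]
[0.6191 0.0612 0.4483 0.02  ] 143 0.30511392903860274 mouth [0.5845 0.0605 0.1501]
top of neck s [0.08185457 0.08953038 0.09075722 0.09187418]
20 345 [ 7.4 20.  63.3];26 95 [24.8 46.7 65.9];32 46 [24.9 46.3 46.8];38 47 [25.  25.9 46.9];44 52 [25.  46.2 46.7];50 54 [25.  46.1 46.8];56 157 [25.5 45.3 46.4];62 310 [37.9 41.4 44. ];68 93 [25.3 36.2 38.8];74 119 [25.5 34.7 37.9];80 336 [29.5 33.6 37.5];86 244 [25.6 27.8 33.1];92 3 [26.9 27.2 27.6];98 0 ;
[0.6181 0.0623 0.4464 0.0288] 324 0.5045486004716558 mouth [0.5835 0.0613 0.1502]
[0.6181 0.0621 0.4464 0.02  ] 323 0.5065509327436207 mouth [0.5835 0.0615 0.1502]
top of neck s [0.07906231 0.08930449 0.09031845 0.09128614]
20 168 [18.7 46.1 67.7];26 127 [24.9 46.4 66.3];32 90 [24.8 46.2 47.1];38 94 [24.9 46.3 47.1];44 108 [24.7 46.  46.9];50 95 [25.  46.1 46.9];56 183 [24.9 45.1 46.7];62 325 [25.9 41.3 44.4];68 126 [24.9 36.9 39.2];74 143 [24.9 34.4 38.3];80 372 [25.7 33.5 37.7];86 239 [25.2 28.  32.8];92 1 [24.9 24.9 24.9];98 0 ;
[0.6185 0.0622 0.4461 0.0281] 466 0.5644303707850834 mouth [0.584  0.0612 0.1502]
[0.6186 0.0621 0.4488 0.02  ] 467 0.5643394317127829 mouth [0.5839 0.0614 0.1501]
top of neck s [0.08082137 0.08940974 0.09054227 0.0916422 ]
20 507 [ 8.9 22.9 65.6];26 223 [24.7 46.8 66.5];32 138 [24.6 46.3 47.4];38 137 [24.5 46.2 47.3];44 164 [24.4 46.1 47.3];50 151 [24.6 46.2 47.1];56 332 [25.  45.4 47. ];62 641 [36.3 41.4 44.4];68 213 [24.7 36.8 39.3];74 264 [24.8 34.6 38.5];80 709 [26.3 33.6 37.8];86 485 [25.3 28.  32.9];92 4 [24.8 26.1 27.9];98 0 ;
```

```bash
cat > plan.py <<'E'
from h import *
def down(yaw):  # tool pointing down, tool y at yaw deg
    y=np.deg2rad(yaw); Y=np.array([np.cos(y),np.sin(y),0]);Z=np.array([0,0,-1.]);return np.column_stack([np.cross(Y,Z),Y,Z])
def rows(p0,R0,wps):
    """wps: list of (pos,R,n). print rows"""
    k=0
    for p1,R1,n in wps:
        rv=R.from_matrix(R0.T@R1).as_rotvec(); Rc=R0.copy()
        print("to",np.round(p1,3),"dist/row",np.linalg.norm(p1-p0)/n*1e3,"deg/row",np.rad2deg(np.linalg.norm(rv))/n)
        for i in range(n):
            d=Rc.T@(p1-p0)/n*1e3; print(k,np.round(d,1).tolist(),np.round(np.rad2deg(rv)/n,2).tolist()); k+=1
            Rc=Rc@R.from_rotvec(rv/n).as_matrix()
        p0,R0=np.array(p1),R1
def cur():
    o=env.get_obs(); return np.array(o["tool_pos"]),rot(o["orientation"])
E
python3 - <<'E'
from plan import *
p,R0=cur(); Rd=down(73.1)
rows(p,R0,[(np.array([.45,.25,.24]),Rd,8),(np.array([.615,-.2445,.15]),Rd,8)])
E
```

```text
to [0.45 0.25 0.24] dist/row 57.164088836945425 deg/row 0.25193286199834736
0 [-46.3, -33.5, -1.1] [-0.01, -0.0, 0.25]
1 [-46.5, -33.2, -1.1] [-0.01, -0.0, 0.25]
2 [-46.6, -33.0, -1.1] [-0.01, -0.0, 0.25]
3 [-46.8, -32.8, -1.1] [-0.01, -0.0, 0.25]
4 [-46.9, -32.6, -1.1] [-0.01, -0.0, 0.25]
5 [-47.1, -32.4, -1.1] [-0.01, -0.0, 0.25]
6 [-47.2, -32.2, -1.1] [-0.01, -0.0, 0.25]
7 [-47.3, -32.0, -1.1] [-0.01, -0.0, 0.25]
to [ 0.615 -0.244  0.15 ] dist/row 66.12668357970178 deg/row 0.0
8 [-37.7, -53.1, 11.2] [0.0, 0.0, 0.0]
9 [-37.7, -53.1, 11.2] [0.0, 0.0, 0.0]
10 [-37.7, -53.1, 11.2] [0.0, 0.0, 0.0]
11 [-37.7, -53.1, 11.2] [0.0, 0.0, 0.0]
12 [-37.7, -53.1, 11.2] [0.0, 0.0, 0.0]
13 [-37.7, -53.1, 11.2] [0.0, 0.0, 0.0]
14 [-37.7, -53.1, 11.2] [0.0, 0.0, 0.0]
15 [-37.7, -53.1, 11.2] [0.0, 0.0, 0.0]
```

{"op": "arm_command", "data": {
  "rows": [
    [[-46,-33,-1,0,0,0.25,1],[-46,-33,-1,0,0,0.25,1],[-47,-33,-1,0,0,0.25,1],[-47,-33,-1,0,0,0.25,1],[-47,-33,-1,0,0,0.25,1],[-47,-32,-1,0,0,0.25,1],[-47,-32,-1,0,0,0.25,1],[-47,-32,-1,0,0,0.25,1]]
  ],
  "squeeze": 60
}}

```text
t: 1.15
tool_pos: [0.4505, 0.2496, 0.2393]
orientation: [0.0, 0.147, 0.989, 0.0]
ft_force: [0.1, -0.1, 1.0]
opening: 0.998
gripper_force: 0.0
```

{"op": "arm_command", "data": {
  "rows": [
    [[-34,-48,0,0,0,0,1],[-34,-48,0,0,0,0,1],[-34,-48,0,0,0,0,1],[-34,-48,0,0,0,0,1],[-34,-48,0,0,0,0,1],[-34,-48,20,0,0,0,1],[-34,-48,20,0,0,0,1],[-34,-48,20,0,0,0,1]]
  ]
}}

```text
t: 2.15
tool_pos: [0.5986, -0.1971, 0.1785]
orientation: [-0.0, 0.147, 0.989, 0.0]
ft_force: [0.3, 0.4, -0.1]
opening: 0.999
gripper_force: 0.0
```

Run:
```python
from plan import *
o=env.get_obs(); print(o["t"],np.round(o["joint_pos"],3),np.round(o["tool_pos"],4))
p,R0=cur(); print(np.round(R0,3).tolist())
c=cam("wrist"); W=cloud(c); im=c["img"]; cv2.imwrite("pics/w1.png",im[...,::-1])
H=cv2.cvtColor(im,cv2.COLOR_RGB2HSV)
near=np.hypot(W[...,0]-.615,W[...,1]+.2445)<.08
b=W[near&(H[...,0]<20)&(H[...,1]>110)&(W[...,2]>.055)]
print("bar",len(b),cv2.minAreaRect((b[:,:2]*1e3).astype(np.float32)),np.percentile(b[:,2],[5,50,95]))
k=W[near&(W[...,2]>.022)&(W[...,2]<.036)]; print("cap",len(k),np.median(k[:,2]),cv2.minEnclosingCircle((k[:,:2]*1e3).astype(np.float32)))
m=W[near&(H[...,0]>75)&(H[...,0]<95)&(H[...,1]>120)];print("mat",np.nanmedian(m[:,2]))
rows(p,R0,[(np.array([.615,-.2445,.037]),down(73.1),3)])
```

```text
2.15 [-0.423  0.552  1.603  0.     0.987 -1.699] [ 0.5986 -0.1971  0.1785]
[[-0.957, 0.291, -0.0], [0.291, 0.957, 0.0], [0.0, 0.0, -1.0]]
bar 1216 ((612.2276611328125, -225.88082885742188), (99.47679901123047, 74.53018951416016), 76.25311279296875) [0.06497271 0.06658835 0.25556665]
cap 4543 0.030487919627042337 ((614.8165283203125, -245.35130310058594), 43.787841796875)
mat nan
to [ 0.615 -0.244  0.037] dist/row 50.031141340477426 deg/row 0.005256859359230146
0 [-9.8, -13.5, 47.2] [0.0, -0.0, 0.0]
1 [-9.8, -13.5, 47.2] [0.0, -0.0, 0.0]
2 [-9.8, -13.5, 47.2] [0.0, -0.0, 0.0]
  return np.nanmean(a, axis, out=out, keepdims=keepdims)
```

View pics/w1.png

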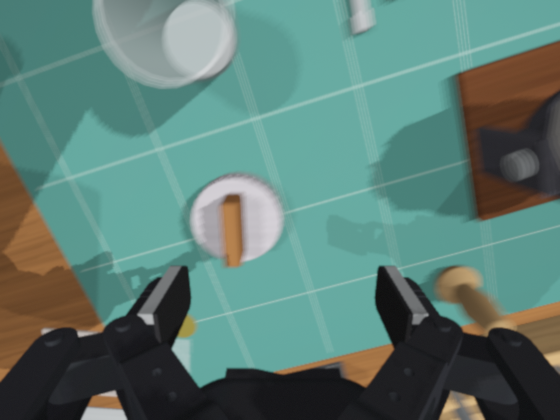

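The wrist view shows the lid at (237,218) with its bar pointing vertically in the image and no obstacles nearby. Next I'll move over it, part-close the fingers and check how far the tips reach.

{"op": "arm_command", "data": {
  "rows": [
    [[-15,-21,20,0,0,0,0.4],[-14.5,-20,20,0,0,0,0.4],[0,0,25,0,0,0,0.4],[0,0,0,0,0,0,0.4],[0,0,0,0,0,0,0.4],[0,0,0,0,0,0,0.4],[0,0,0,0,0,0,0.4],[0,0,0,0,0,0,0.4]]
  ]
}}

```text
t: 3.2
tool_pos: [0.6148, -0.2429, 0.1148]
orientation: [0.0, 0.147, 0.989, -0.0]
ft_force: [-0.2, -0.4, -0.0]
opening: 0.402
gripper_force: 0.0
```

Run:
```python
from plan import *
p,R0=cur(); o=env.get_obs(); print(o["t"],o["opening"],np.round(p,4))
c=cam("wrist"); W=cloud(c); im=c["img"]; cv2.imwrite("pics/w2.png",im[...,::-1])
L=(W-p)@R0
H=cv2.cvtColor(im,cv2.COLOR_RGB2HSV)
f=(abs(L[...,0])<.015)&(abs(L[...,1])<.05)&(W[...,2]>.085)
P=L[f]; print(len(P),np.percentile(P[:,2],[50,90,99,100])*1e3, P[P[:,2]>np.percentile(P[:,2],97)].mean(0)*1e3)
near=np.hypot(W[...,0]-.615,W[...,1]+.2445)<.05
b=L[near&(H[...,0]<20)&(H[...,1]>110)&(W[...,2]>.06)&(W[...,2]<.075)]
print("bar in tool",len(b),cv2.minAreaRect((b[:,:2]*1e3).astype(np.float32)))
```

```text
3.2 0.4020902852947878 [ 0.6148 -0.2429  0.1148]
28106 [-61.55273015 -34.40674102  -8.12713488   0.13141414] [ 6.17183679 -0.10395259 -9.7085829 ]
bar in tool 1954 ((-0.7391719818115234, -2.65024995803833), (14.680595397949219, 59.286949157714844), 89.67384338378906)
```

View pics/w2.png

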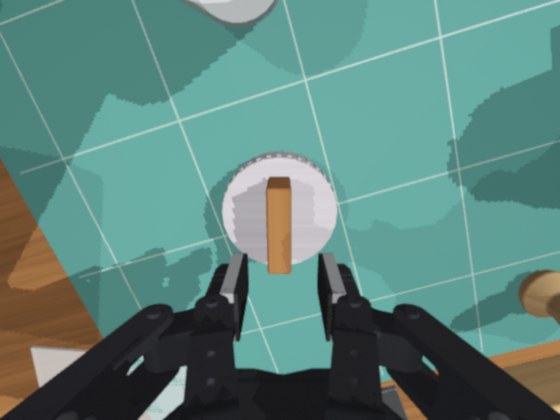

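The wrist view shows the fingertips at (235,260) and (328,260) with the bar between them at (279,225). The tips do not pass the TCP, so I can descend and grip.

{"op": "arm_command", "data": {
  "rows": [
    [[-0.7,-2.5,40,0,0,0,0.4],[0,0,38,0,0,0,0.4],[0,0,0,0,0,0,0.4],[0,0,0,0,0,0,0],[0,0,0,0,0,0,0],[0,0,0,0,0,0,0],[0,0,0,0,0,0,0],[0,0,0,0,0,0,0]]
  ],
  "squeeze": 70
}}

```text
t: 4.25
tool_pos: [0.6152, -0.2458, 0.0378]
orientation: [0.001, 0.147, 0.989, -0.0]
ft_force: [1.1, 1.0, 6.3]
opening: 0.177
gripper_force: 69.9
```

```bash
cat > tgt.py <<'E'
from plan import *
PIV=np.array([.6187,.0615,.078]); TH=.447; PSI=.02
def jarR(th,roll): # tool z = -axis ; roll: yaw-like angle (deg) of tool y
    Rl=R.from_rotvec(-th*np.array([-np.sin(PSI),np.cos(PSI),0])).as_matrix() # lean up toward -x
    return Rl@down(roll)
def axis(th): return jarR(th,0)@np.array([0,0,-1.])
E
python3 - <<'E'
from tgt import *
p,R0=cur(); o=env.get_obs(); print(o["t"],o["opening"],o["gripper_force"],np.round(p,4),np.round(o["joint_pos"],3))
a=axis(TH); print(a)
off=p[2]-0.0025  # tcp above rim
print("off",off)
h=PIV+a*(.080+.05+off)   # hover 50 mm above mouth level
up=p+[0,0,.12]
for roll in (30,10,0,-10): print(roll,np.rad2deg(np.linalg.norm(R.from_matrix(R0.T@jarR(TH,roll)).as_rotvec())))
rows(p,R0,[(up,R0,3),(h,jarR(TH,0),10)])
E
```

```text
4.25 0.17700836381175544 69.85536932945251 [ 0.6152 -0.2458  0.0378] [-0.48   0.765  1.615  0.     0.759 -1.756]
[-0.43217579 -0.00864467  0.90174794]
off 0.035290023357727865
30 49.791076421067075
10 67.58744068702002
0 76.85682799170615
-10 86.26691221092312
to [ 0.615 -0.246  0.158] dist/row 39.99999999999999 deg/row 0.0
0 [-0.1, -0.0, -40.0] [0.0, 0.0, 0.0]
1 [-0.1, -0.0, -40.0] [0.0, 0.0, 0.0]
2 [-0.1, -0.0, -40.0] [0.0, 0.0, 0.0]
to [0.547 0.06  0.227] dist/row 32.091191271921545 deg/row 7.685682799170616
3 [15.4, 27.3, -7.0] [-2.23, -1.58, 7.18]
4 [18.5, 25.4, -6.4] [-2.23, -1.58, 7.18]
5 [21.4, 23.2, -6.0] [-2.23, -1.58, 7.18]
6 [24.0, 20.6, -5.8] [-2.23, -1.58, 7.18]
7 [26.2, 17.6, -5.7] [-2.23, -1.58, 7.18]
8 [28.1, 14.4, -5.9] [-2.23, -1.58, 7.18]
9 [29.5, 11.1, -6.2] [-2.23, -1.58, 7.18]
10 [30.5, 7.5, -6.6] [-2.23, -1.58, 7.18]
11 [31.0, 4.0, -7.2] [-2.23, -1.58, 7.18]
12 [31.1, 0.4, -8.0] [-2.23, -1.58, 7.18]
```

{"op": "arm_command", "data": {
  "rows": [
    [[0,0,-20,0,0,0,0],[0,0,-40,0,0,0,0],[0,0,-40,0,0,0,0],[0,0,-40,0,0,0,0],[15.4,27.3,-7,-2.23,-1.58,7.18,0],[18.5,25.4,-6.4,-2.23,-1.58,7.18,0],[21.4,23.2,-6,-2.23,-1.58,7.18,0],[24,20.6,-5.8,-2.23,-1.58,7.18,0]]
  ]
}}

```text
t: 5.25
tool_pos: [0.587, -0.1222, 0.2058]
orientation: [0.066, 0.388, 0.917, 0.069]
ft_force: [1.3, -0.3, -0.3]
opening: 0.172
gripper_force: 69.0
```

{"op": "arm_command", "data": {
  "rows": [
    [[26.2,17.6,-5.7,-2.23,-1.58,7.18,0],[28.1,14.4,-5.9,-2.23,-1.58,7.18,0],[29.5,11.1,-6.2,-2.23,-1.58,7.18,0],[30.5,7.5,-6.6,-2.23,-1.58,7.18,0],[31,4,-7.2,-2.23,-1.58,7.18,0],[31,0.4,-8,-2.23,-1.58,7.18,0],[0,0,0,0,0,0,0],[0,0,0,0,0,0,0]]
  ]
}}

```text
t: 6.25
tool_pos: [0.5472, 0.0576, 0.2461]
orientation: [0.152, 0.685, 0.695, 0.158]
ft_force: [-0.4, 0.5, -1.6]
opening: 0.176
gripper_force: 68.9
```

Run:
```python
from tgt import *
p,R0=cur(); o=env.get_obs(); print(o["t"],o["opening"],np.round(p,4),np.round(o["joint_pos"],3),o["ft_force"],o["wrist_torque"])
a=axis(TH); print("err deg",np.rad2deg(R.from_matrix(R0.T@jarR(TH,0)).as_rotvec()))
cs=cam("side");cw=cam("top")
cv2.imwrite("pics/s3.png",np.hstack([cs["img"][90:300,190:390],cw["img"][100:310,200:400]])[...,::-1].repeat(2,0).repeat(2,1)[:,:800])
import pickle
pickle.dump((p,R0,cs,cw),open("s3.pkl","wb"))
# cap fit in tool frame: radius about tool z
for c in (cs,cw):
    W=cloud(c);L=((W-p)@R0)*1e3; H=cv2.cvtColor(c["img"],cv2.COLOR_RGB2HSV)
    m=(np.hypot(L[...,0],L[...,1])<50)&(L[...,2]>-2)&(L[...,2]<45)
    P=L[m]; print(len(P)); 
    for lo in range(-2,45,4):
        q=P[(P[:,2]>=lo)&(P[:,2]<lo+4)]
        if len(q): print(lo,len(q),np.round(q.mean(0),1),np.round(np.hypot(q[:,0],q[:,1]).max(),1),end="; ")
    print()
    q=P[(P[:,2]>12)&(P[:,2]<32)]
    from scipy.optimize import least_squares
    q=q[np.hypot(q[:,0],q[:,1])>38]
    if len(q)>30:
        r=least_squares(lambda x:np.hypot(q[:,0]-x[0]-x[2]*(q[:,2]-20),q[:,1]-x[1]-x[3]*(q[:,2]-20))-43,[0,0,0,0],loss="soft_l1"); print("axis fit",len(q),r.x,r.cost)
hov=p-PIV; s=hov@a; print("s",s,"lateral",(R0.T@(hov-s*a))*1e3)
```

```text
6.25 0.175670836093019 [0.5472 0.0576 0.2461] [-0.026  0.244  1.999  0.05   0.458 -0.08 ] [-0.44210818  0.5438799  -1.55798474] [0.01807348 0.35220501 0.05534455]
err deg [-0.25550181 -0.15377913  0.75942637]
1338
-2 15 [24.8 -3.4 -0.2] 30.3; 2 485 [12.5 -3.5  5.1] 43.4; 6 485 [12.3 -3.4  7. ] 43.8; 10 72 [31.6 -4.1 11.9] 44.3; 14 65 [ 32.6 -11.1  15.9] 44.4; 18 61 [ 32.4 -10.7  20.1] 44.7; 22 57 [32.6 -9.4 23.9] 44.7; 26 57 [ 31.6 -12.2  28. ] 44.5; 30 39 [35.  -6.8 31.9] 43.2; 34 2 [ 25.1 -32.3  34.6] 42.1; 
axis fit 289 [-0.37407915 -0.17386149 -0.01567205 -0.00751754] 64.51174676371411
854
-2 10 [-2.4  9.1  0.1] 32.3; 2 190 [ 0.4 16.   5.1] 44.7; 6 476 [-0.9 15.3  7.3] 45.7; 10 43 [ 1.7 30.5 11.9] 46.2; 14 43 [-2.2 34.9 15.9] 46.4; 18 23 [ 1.4 32.7 20.2] 46.4; 22 24 [-2.2 35.9 24.4] 46.5; 26 24 [-0.1 35.  27.8] 46.4; 30 13 [ 0.5 39.5 32.2] 45.7; 34 8 [-2.9 36.2 35.5] 45.1; 
axis fit 142 [-2.31508647e+00  1.44227026e+00  5.57167636e-04  1.73053067e-02] 18.894531902850346
s 0.18251538302025633 lateral [-2.42583519  8.18912396 -0.04295414]
```

View pics/s3.png

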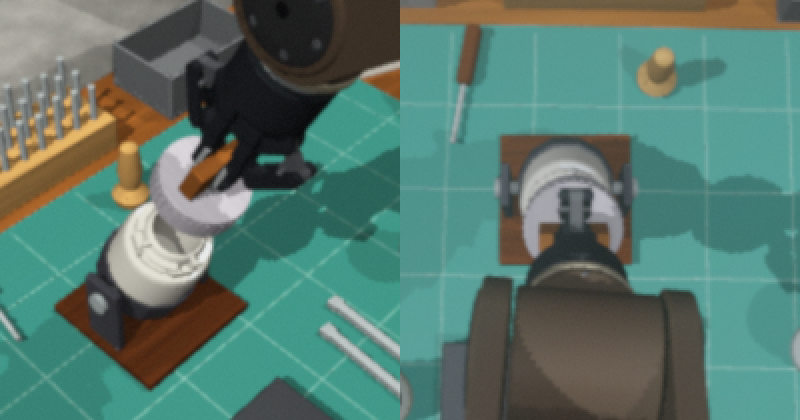

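The left half of the picture (side camera) shows the lid squarely held above the jar mouth at (175,245). The right half (top camera) shows the same alignment. I'll centre it and approach along the axis.

{"op": "arm_command", "data": {
  "rows": [
    [[3.4,-8.8,0,-0.26,-0.15,0,0],[0,0,10,0,0,0,0],[0,0,10,0,0,0,0],[0,0,10,0,0,0,0],[0,0,10,0,0,0,0],[0,0,5,0,0,0,0],[0,0,0,0,0,0,0],[0,0,0,0,0,0,0]]
  ]
}}

```text
t: 7.35
tool_pos: [0.5586, 0.0614, 0.2012]
orientation: [0.154, 0.686, 0.693, 0.159]
ft_force: [-0.2, -0.1, -0.8]
opening: 0.176
gripper_force: 68.9
```

```bash
cat > st.py <<'E'
from tgt import *
def st():
    p,R0=cur(); o=env.get_obs(); a=axis(TH)
    s=(p-PIV)@a; print("t",o["t"],"open",round(float(o["opening"]),3),"rim s mm",round((s-.0353-.08)*1e3,2),"rel mouth; lateral",np.round((R0.T@((p-PIV)-s*a))*1e3,2),
      "tilt deg",np.round(np.rad2deg(R.from_matrix(jarR(TH,0).T@R0).as_rotvec()),2),"F tool",np.round(R0.T@o["ft_force"],2),"M tool",np.round(R0.T@o["wrist_torque"],3),"j6",round(float(o["joint_pos"][5]),3))
if __name__=="__main__": st()
E
python3 st.py
```

```text
t 7.35 open 0.176 rim s mm 21.75 rel mouth; lateral [ 1.11 -0.91  0.  ] tilt deg [ 0.02 -0.01 -0.62] F tool [-0.1  -0.54  0.63] M tool [ 0.26  -0.001  0.039] j6 -0.065
```

{"op": "arm_command", "data": {
  "rows": [
    [[0,0,3,0,0,0,0],[0,0,3,0,0,0,0],[0,0,3,0,0,0,0],[0,0,2,0,0,0,0],[0,0,2,0,0,0,0],[0,0,1,0,0,0,0],[0,0,0,0,0,0,0],[0,0,0,0,0,0,0]]
  ]
}}

```text
t: 8.35
tool_pos: [0.5647, 0.0615, 0.1884]
orientation: [0.154, 0.686, 0.693, 0.159]
ft_force: [0.4, 0.2, -1.9]
opening: 0.172
gripper_force: 68.9
```

```bash
python3 st.py
```

```text
t 8.35 open 0.172 rim s mm 7.61 rel mouth; lateral [ 1.05 -0.97  0.  ] tilt deg [ 0.03 -0.01 -0.62] F tool [ 0.22 -0.5   1.91] M tool [ 0.326  0.021 -0.002] j6 -0.068
```

{"op": "arm_command", "data": {
  "rows": [
    [[0,0,1,0,0,0,0],[0,0,1,0,0,0,0],[0,0,1,0,0,0,0],[0,0,1,0,0,0,0],[0,0,1,0,0,0,0],[0,0,1,0,0,0,0],[0,0,0.5,0,0,0,0],[0,0,0,0,0,0,0]]
  ]
}}

```text
t: 9.35
tool_pos: [0.5675, 0.0615, 0.1824]
orientation: [0.154, 0.686, 0.693, 0.159]
ft_force: [0.6, -0.5, -0.6]
opening: 0.173
gripper_force: 68.9
```

```bash
python3 st.py
```

```text
t 9.35 open 0.173 rim s mm 1.02 rel mouth; lateral [ 1.06 -1.05  0.  ] tilt deg [ 0.04 -0.01 -0.62] F tool [-0.51  0.25  0.76] M tool [ 0.3   -0.037  0.005] j6 -0.069
```

{"op": "arm_command", "data": {
  "rows": [
    [[0,0,0.5,0,0,0,0],[0,0,0.5,0,0,0,0],[0,0,0.5,0,0,0,0],[0,0,0.5,0,0,0,0],[0,0,0.5,0,0,0,0],[0,0,0,0,0,0,0],[0,0,0,0,0,0,0],[0,0,0,0,0,0,0]]
  ]
}}

```text
t: 10.35
tool_pos: [0.5683, 0.0616, 0.1809]
orientation: [0.155, 0.686, 0.693, 0.159]
ft_force: [-7.9, -0.5, 7.5]
opening: 0.173
gripper_force: 70.9
```

```bash
python3 st.py
```

```text
t 10.35 open 0.173 rim s mm -0.78 rel mouth; lateral [ 1.11 -0.96 -0.  ] tilt deg [-0.   -0.01 -0.62] F tool [ -0.4   -3.9  -10.21] M tool [ 0.543 -0.179 -0.01 ] j6 -0.07
```

{"op": "arm_command", "data": {
  "rows": [
    [[0,0,0.3,0,0,-4,0],[0,0,0,0,0,-4,0],[0,0,0,0,0,-4,0],[0,0,0,0,0,-4,0],[0,0,0,0,0,-4,0],[0,0,0,0,0,-4,0],[0,0,0,0,0,0,0],[0,0,0,0,0,0,0]]
  ]
}}

```text
t: 11.35
tool_pos: [0.5692, 0.0614, 0.1812]
orientation: [0.185, 0.526, 0.821, 0.124]
ft_force: [-5.6, -1.2, 11.0]
opening: 0.177
gripper_force: 70.9
```

```bash
python3 st.py
```

```text
t 11.35 open 0.177 rim s mm -0.88 rel mouth; lateral [ 0.88  0.34 -0.  ] tilt deg [ -0.11  -0.05 -24.65] F tool [ -0.85  -0.72 -12.39] M tool [ 0.196 -0.193 -0.17 ] j6 -0.489
```

{"op": "arm_command", "data": {
  "rows": [
    [[0,0,0,0,0,-4,0],[0,0,0,0,0,-4,0],[0,0,0,0,0,-4,0],[0,0,0,0,0,-4,0],[0,0,0,0,0,0,0],[0,0,0,0,0,0,0],[0,0,0,0,0,0,0],[0,0,0,0,0,0,0]]
  ]
}}

```text
t: 12.35
tool_pos: [0.5692, 0.0615, 0.1812]
orientation: [0.201, 0.407, 0.886, 0.097]
ft_force: [-5.8, 0.0, 10.5]
opening: 0.177
gripper_force: 70.9
```

```bash
python3 st.py
```

```text
t 12.35 open 0.177 rim s mm -0.86 rel mouth; lateral [ 0.77  0.56 -0.  ] tilt deg [ -0.11  -0.07 -40.65] F tool [  0.52  -0.43 -11.95] M tool [ 0.263 -0.094 -0.155] j6 -0.769
```

{"op": "arm_command", "data": {
  "rows": [
    [[0,0,0,0,0,-4,0],[0,0,0,0,0,-4,0],[0,0,0,0,0,-4,0],[0,0,0,0,0,0,0],[0,0,0,0,0,0,0],[0,0,0,0,0,0,0],[0,0,0,0,0,0,0],[0,0,0,0,0,0,0]]
  ]
}}

```text
t: 13.35
tool_pos: [0.5686, 0.0618, 0.1802]
orientation: [0.208, 0.313, 0.924, 0.075]
ft_force: [-3.5, 0.7, 5.1]
opening: 0.177
gripper_force: 70.0
```

```bash
python3 st.py
```

```text
t 13.35 open 0.177 rim s mm -1.55 rel mouth; lateral [1.55 0.37 0.  ] tilt deg [ 2.000e-02  0.000e+00 -5.256e+01] F tool [ 1.25  0.05 -6.15] M tool [-0.173  0.487 -0.219] j6 -0.976
```

{"op": "arm_command", "data": {
  "rows": [
    [[0,0,0.5,0,0,-1.5,0],[0,0,0.5,0,0,-1.5,0],[0,0,0.5,0,0,0,0],[0,0,0.5,0,0,0,0],[0,0,0,0,0,0,0],[0,0,0,0,0,0,0],[0,0,0,0,0,0,0],[0,0,0,0,0,0,0]]
  ]
}}

```text
t: 14.35
tool_pos: [0.5696, 0.0616, 0.1782]
orientation: [0.21, 0.288, 0.932, 0.07]
ft_force: [0.6, 0.6, -0.8]
opening: 0.175
gripper_force: 68.9
```

```bash
python3 st.py
```

```text
t 14.35 open 0.175 rim s mm -3.72 rel mouth; lateral [1.42 0.27 0.  ] tilt deg [ 3.000e-02  0.000e+00 -5.561e+01] F tool [0.19 0.53 0.97] M tool [ 0.219  0.302 -0.038] j6 -1.031
```

{"op": "arm_command", "data": {
  "rows": [
    [[0,0,1,0,0,0,0],[0,0,1,0,0,0,0],[0,0,1,0,0,0,0],[0,0,1,0,0,0,0],[0,0,0.5,0,0,0,0],[0,0,0.5,0,0,0,0],[0,0,0,0,0,0,0],[0,0,0,0,0,0,0]]
  ]
}}

```text
t: 15.35
tool_pos: [0.5717, 0.0616, 0.1738]
orientation: [0.21, 0.288, 0.932, 0.07]
ft_force: [-3.8, -0.7, 3.2]
opening: 0.173
gripper_force: 69.8
```

```bash
python3 st.py
```

```text
t 15.35 open 0.173 rim s mm -8.56 rel mouth; lateral [1.43 0.31 0.  ] tilt deg [ 2.000e-02 -0.000e+00 -5.562e+01] F tool [ 1.37 -1.69 -4.5 ] M tool [0.265 0.323 0.035] j6 -1.032
```

{"op": "arm_command", "data": {
  "rows": [
    [[0,0,0,0,0,4,0],[0,0,0.4,0,0,4,0],[0,0,0.4,0,0,4,0],[0,0,0.4,0,0,4,0],[0,0,0.4,0,0,4,0],[0,0,0,0,0,0,0],[0,0,0,0,0,0,0],[0,0,0,0,0,0,0]]
  ]
}}

```text
t: 16.35
tool_pos: [0.5726, 0.0616, 0.1725]
orientation: [0.195, 0.445, 0.868, 0.105]
ft_force: [-1.8, -0.3, 5.3]
opening: 0.177
gripper_force: 69.8
```

```bash
python3 st.py
```

```text
t 16.35 open 0.177 rim s mm -10.21 rel mouth; lateral [ 1.24 -0.02 -0.  ] tilt deg [-0.000e+00 -2.000e-02 -3.566e+01] F tool [-0.57  0.37 -5.53] M tool [ 0.063 -0.16   0.023] j6 -0.684
```

Threading well. I'll continue.

{"op": "arm_command", "data": {
  "rows": [
    [[0,0,0.4,0,0,4,0],[0,0,0.45,0,0,4,0],[0,0,0.45,0,0,4,0],[0,0,0.45,0,0,4,0],[0,0,0.45,0,0,4,0],[0,0,0.45,0,0,4,0],[0,0,0,0,0,0,0],[0,0,0,0,0,0,0]]
  ]
}}

```text
t: 17.35
tool_pos: [0.5737, 0.0616, 0.17]
orientation: [0.169, 0.616, 0.756, 0.143]
ft_force: [-2.7, -0.8, 5.3]
opening: 0.173
gripper_force: 69.9
```

```bash
python3 st.py
```

```text
t 17.35 open 0.173 rim s mm -12.9 rel mouth; lateral [ 1.19 -0.65 -0.  ] tilt deg [ 1.000e-02 -1.000e-02 -1.164e+01] F tool [-0.69 -0.28 -5.97] M tool [ 0.102 -0.034  0.172] j6 -0.266
```

{"op": "arm_command", "data": {
  "rows": [
    [[0,0,0.33,0,0,3,0],[0,0,0.33,0,0,3,0],[0,0,0.33,0,0,3,0],[0,0,0.33,0,0,3,0],[0,0,0.33,0,0,3,0],[0,0,0,0,0,0,0],[0,0,0,0,0,0,0],[0,0,0,0,0,0,0]]
  ]
}}

```text
t: 18.35
tool_pos: [0.5743, 0.062, 0.1687]
orientation: [0.149, 0.709, 0.67, 0.164]
ft_force: [-4.1, 3.7, 8.1]
opening: 0.174
gripper_force: 70.7
```

```bash
python3 st.py
```

```text
t 18.35 open 0.174 rim s mm -14.34 rel mouth; lateral [ 1.34 -0.93 -0.  ] tilt deg [-0.01 -0.01  3.21] F tool [ 3.71 -0.38 -9.05] M tool [ 0.07   0.446 -0.699] j6 -0.006
```

{"op": "arm_command", "data": {
  "rows": [
    [[0,0,0,0,0,2,0],[0,0,0,0,0,2,0],[0,0,0,0,0,1,0],[0,0,0,0,0,0,0],[0,0,0,0,0,0,0],[0,0,0,0,0,0,0],[0,0,0,0,0,0,0],[0,0,0,0,0,0,0]]
  ]
}}

```text
t: 19.35
tool_pos: [0.5742, 0.062, 0.1687]
orientation: [0.142, 0.735, 0.64, 0.17]
ft_force: [-4.7, 2.2, 7.6]
opening: 0.175
gripper_force: 99.5
```

```bash
python3 st.py
python3 - <<'E'
from h import *
c=cam("side"); cv2.imwrite("pics/s4.png",cv2.resize(c["img"][90:300,160:400][...,::-1],(720,630))[:600])
E
```

```text
t 19.35 open 0.175 rim s mm -14.28 rel mouth; lateral [ 1.28 -1.07 -0.  ] tilt deg [-0.01 -0.04  7.89] F tool [ 2.11 -1.26 -8.87] M tool [ 0.14   0.381 -2.703] j6 0.079
```

View pics/s4.png

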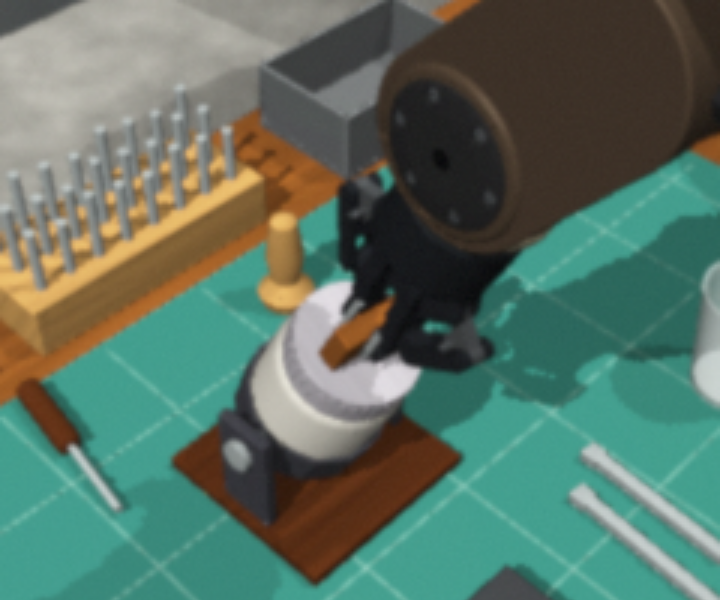

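The side view shows the lid seated on the jar at (350,350), with the skirt down to the body. The turning torque rose to 2.7 N m at the stop, so the lid is home. I'll relax the twist and plan the swing about the hinge.

{"op": "arm_command", "data": {
  "rows": [
    [[0,0,0,0,0,-2,0],[0,0,0,0,0,-2,0],[0,0,0,0,0,0,0],[0,0,0,0,0,0,0],[0,0,0,0,0,0,0],[0,0,0,0,0,0,0],[0,0,0,0,0,0,0],[0,0,0,0,0,0,0]]
  ],
  "squeeze": 90
}}

```text
t: 20.4
tool_pos: [0.5743, 0.062, 0.1687]
orientation: [0.148, 0.714, 0.664, 0.165]
ft_force: [-3.7, 3.2, 7.3]
opening: 0.168
gripper_force: 88.7
```

```bash
python3 st.py
python3 - <<'E'
from tgt import *
p,R0=cur(); n=12; ax=np.array([-np.sin(PSI),np.cos(PSI),0])
rv=R.from_rotvec(TH/n*ax); p1=PIV+rv.as_matrix()@(p-PIV)
print("per row of",n,np.round(R0.T@(p1-p)*1e3,2),np.round(np.rad2deg(R0.T@rv.as_rotvec()),3))
Rf=R.from_rotvec(TH*ax); print("end",PIV+Rf.as_matrix()@(p-PIV))
E
```

```text
t 20.4 open 0.168 rim s mm -14.31 rel mouth; lateral [ 1.34 -0.98 -0.  ] tilt deg [-0.   -0.01  4.13] F tool [ 3.23 -0.38 -8.14] M tool [ 0.149  0.551 -1.195] j6 0.011
per row of 12 [0.35 3.75 0.04] [ 2.125 -0.196 -0.   ]
end [0.61781847 0.06290971 0.17898527]
```

{"op": "arm_command", "data": {
  "rows": [
    [[0.35,3.75,0,2.12,-0.2,0,0],[0.35,3.75,0,2.12,-0.2,0,0],[0.35,3.75,0,2.12,-0.2,0,0],[0.35,3.75,0,2.12,-0.2,0,0],[0.35,3.75,0,2.12,-0.2,0,0],[0.35,3.75,0,2.12,-0.2,0,0],[0.35,3.75,0,2.12,-0.2,0,0],[0.35,3.75,0,2.12,-0.2,0,0]]
  ]
}}

```text
t: 21.4
tool_pos: [0.6018, 0.0625, 0.1777]
orientation: [0.048, 0.73, 0.679, 0.054]
ft_force: [-9.0, 2.9, 7.0]
opening: 0.174
gripper_force: 88.9
```

```bash
cat > up.py <<'E'
from tgt import *
p,R0=cur();o=env.get_obs();ax=np.array([-np.sin(PSI),np.cos(PSI),0])
Rf=jarR(0,0); e=R.from_matrix(R0@Rf.T).as_rotvec(); z=-R0[:,2]; th=np.arctan2(-z[0],z[2])
print(o["t"],"lean",th,"rad from piv",np.linalg.norm(p-PIV),"F",np.round(R0.T@o["ft_force"],1),"M",np.round(R0.T@o["wrist_torque"],2),np.round(p,4))
rv=R.from_rotvec(th*ax);p1=PIV+rv.as_matrix()@(p-PIV)
print("left",np.round(R0.T@(p1-p)*1e3,2),np.round(np.rad2deg(R0.T@rv.as_rotvec()),2))
E
python3 up.py
```

```text
21.4 lean 0.14543162110444244 rad from piv 0.10111071588999986 F [ 2.3 -8.1 -8.2] M [ 0.98  0.37 -1.16] [0.6018 0.0625 0.1777]
left [ 1.36 14.61  0.74] [ 8.3  -0.77  0.  ]
```

{"op": "arm_command", "data": {
  "rows": [
    [[0.35,3.7,0.1,2.08,-0.2,0,0],[0.35,3.7,0.1,2.08,-0.2,0,0],[0.35,3.7,0.1,2.08,-0.2,0,0],[0.35,3.7,0.1,2.08,-0.2,0,0],[0,0.8,0,0.4,0,0,0],[0,0,0,0,0,0,0],[0,0,0,0,0,0,0],[0,0,0,0,0,0,0]]
  ]
}}

```text
t: 22.4
tool_pos: [0.6176, 0.0627, 0.179]
orientation: [-0.002, 0.732, 0.681, -0.002]
ft_force: [-6.2, 2.9, 9.1]
opening: 0.171
gripper_force: 89.4
```

```bash
python3 up.py
python3 - <<'E'
from jar import *
for n,jb in [("side",(205,325,175,290))]:
    c=cam(n);W=cloud(c);H=cv2.cvtColor(c["img"],cv2.COLOR_RGB2HSV)
    m=(H[...,1]<70)&(W[...,2]>.08)&(W[...,2]<.125)&(np.hypot(W[...,0]-.619,W[...,1]-.062)<.06)
    Q=W[m]; f=lambda x:np.hypot(Q[:,0]-x[0]-x[2]*(Q[:,2]-.1),Q[:,1]-x[1]-x[3]*(Q[:,2]-.1))*1e3-46.5
    print(len(Q),least_squares(f,[.619,.062,0,0],loss="soft_l1",x_scale=[.01,.01,.1,.1]).x)
E
```

```text
22.4 lean -0.005461871953498929 rad from piv 0.10101440872778075 F [ 2.5 -6.4 -9.1] M [ 1.05  0.38 -1.17] [0.6176 0.0627 0.179 ]
left [-0.05 -0.55  0.01] [-0.31  0.03 -0.  ]
779 [ 0.61716042  0.06266753  0.04385089 -0.04892669]
```

{"op": "arm_command", "data": {
  "rows": [
    [[0,0.9,0,0.5,0,0,0],[0,0.9,0,0.5,0,0,0],[0,0,0,0,0,0,0],[0,0,0,0,0,0,0],[0,0,0,0,0,0,0],[0,0,0,0,0,0,0],[0,0,0,0,0,0,0],[0,0,0,0,0,0,0]]
  ]
}}

```text
t: 23.45
tool_pos: [0.6193, 0.0627, 0.179]
orientation: [-0.009, 0.732, 0.681, -0.008]
ft_force: [-6.2, 2.3, 9.5]
opening: 0.175
gripper_force: 89.2
```

```bash
python3 up.py
```

```text
23.45 lean -0.023133745719940153 rad from piv 0.1010391236096249 F [ 1.9 -6.6 -9.4] M [ 1.16  0.44 -1.13] [0.6193 0.0627 0.179 ]
left [-0.22 -2.33  0.07] [-1.32  0.12 -0.  ]
```

{"op": "arm_command", "data": {
  "rows": [
    [[0,1.8,0,1,0,0,0],[0,1.8,0,1,0,0,0],[0,0,0,0,0,0,0],[0,0,0,0,0,0,0],[0,0,0,0,0,0,0],[0,0,0,0,0,0,0],[0,0,0,0,0,0,0],[0,0,0,0,0,0,0]]
  ]
}}

```text
t: 24.45
tool_pos: [0.6208, 0.0626, 0.1792]
orientation: [-0.023, 0.732, 0.681, -0.021]
ft_force: [-22.5, 3.2, 17.9]
opening: 0.171
gripper_force: 90.3
```

```bash
python3 up.py
python3 - <<'E'
from h import *
c=cam("side"); cv2.imwrite("pics/s5.png",cv2.resize(c["img"][90:300,160:400][...,::-1],(720,630))[:600])
E
```

```text
24.45 lean -0.06271046219388533 rad from piv 0.10119346781618087 F [  1.5 -23.8 -16.4] M [ 2.94  0.21 -1.12] [0.6208 0.0626 0.1792]
left [-0.59 -6.3   0.46] [-3.58  0.33 -0.02]
```

View pics/s5.png

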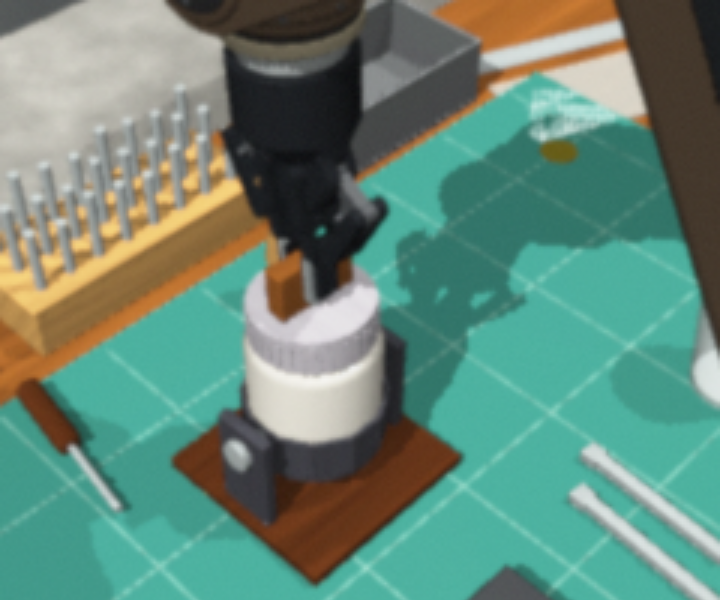

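The side view shows the jar standing upright with the lid seated at (315,320). The rise in force confirms the upright stop. I'll ease off, let go and retreat.

{"op": "arm_command", "data": {
  "rows": [
    [[0,-1.2,0,-1,0,0,0],[0,-0.3,-0.3,0,0,0,0],[0,0,0,0,0,0,0],[0,0,0,0,0,0,0.5],[0,0,0,0,0,0,0.5],[0,0,0,0,0,0,0.5],[0,0,0,0,0,0,0.5],[0,0,0,0,0,0,0.5]]
  ]
}}

```text
t: 25.5
tool_pos: [0.6223, 0.062, 0.1789]
orientation: [-0.015, 0.733, 0.679, -0.013]
ft_force: [-1.2, 0.6, -0.0]
opening: 0.503
gripper_force: 0.0
```

{"op": "arm_command", "data": {
  "rows": [
    [[0,0,-10,0,0,0,0.5],[0,0,-20,0,0,0,0.5],[0,0,-25,0,0,0,0.5],[0,0,-25,0,0,0,0.5],[0,0,-25,0,0,0,0.5],[0,0,-10,0,0,0,0.5],[0,0,0,0,0,0,0.5],[0,0,0,0,0,0,0.5]]
  ]
}}

```text
t: 26.5
tool_pos: [0.6264, 0.0616, 0.2929]
orientation: [-0.015, 0.733, 0.679, -0.013]
ft_force: [-0.1, 0.9, 0.0]
opening: 0.498
gripper_force: 0.0
```

Run:
```python
from h import *
from scipy.optimize import least_squares
o=env.get_obs();print(o["t"],np.round(o["tool_pos"],3),o["opening"],o["ft_force"])
for n in ("side","wrist"):
    c=cam(n);W=cloud(c);H=cv2.cvtColor(c["img"],cv2.COLOR_RGB2HSV)
    near=np.hypot(W[...,0]-.619,W[...,1]-.062)<.055
    b=W[near&(H[...,0]<20)&(H[...,1]>110)&(W[...,2]>.15)&(W[...,2]<.2)]; 
    if len(b): print(n,"bar top",np.percentile(b[:,2],[50,90]),np.median(b,0))
    k=W[near&(W[...,2]>.15)&(W[...,2]<.172)&(H[...,1]<70)]; A=np.c_[k[:,:2]-k[:,:2].mean(0),np.ones(len(k))]
    s=np.linalg.lstsq(A,k[:,2],rcond=None)[0]; r=abs(A@s-k[:,2])<.002; s=np.linalg.lstsq(A[r],k[r,2],rcond=None)[0]; print("cap plane slopes,z",s,len(k))
    if n=="side": cv2.imwrite("pics/s6.png",c["img"][...,::-1])
```

```text
26.5 [0.626 0.062 0.293] 0.497725284780131 [-0.10381203  0.8545043   0.01548923]
side bar top [0.18852885 0.19804003] [0.61059463 0.06973397 0.18852885]
cap plane slopes,z [ 0.13060879 -0.12972279  0.16344032] 459
wrist bar top [0.1917125  0.19946871] [0.62067429 0.0923189  0.1917125 ]
cap plane slopes,z [-0.00189718 -0.00907288  0.17126535] 3905
```

View pics/s6.png

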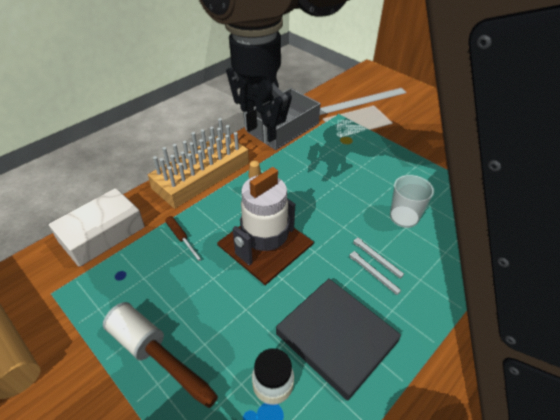

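The side view shows the lid on the upright jar at (265,195), the gripper clear, and the other things in place. I'll recheck the cap level with a wider height band.

Run:
```python
from h import *
c=cam("wrist");W=cloud(c);H=cv2.cvtColor(c["img"],cv2.COLOR_RGB2HSV)
k=W[(np.hypot(W[...,0]-.619,W[...,1]-.062)<.05)&(W[...,2]>.16)&(W[...,2]<.184)&(H[...,1]<70)]
A=np.c_[k[:,:2]-[.619,.062],np.ones(len(k))]; r=np.ones(len(k),bool)
for i in range(5):
    s=np.linalg.lstsq(A[r],k[r,2],rcond=None)[0]; r=abs(A@s-k[:,2])<.0015
print(s,r.sum(),len(k))
```

```text
[-0.00148303 -0.00082     0.17183624] 5611 6028
```

The cap is level (slopes under 0.002) and its top is at 171.8 mm, against an expected 172 mm for a lid that is home and upright.

```bash
python3 -c "
from bench import env
print(env.close_job())"
```

```text
the job is handed in; nothing more can be done
None
```

The lid is screwed home, the jar and cradle stand upright at the stop, the gripper has let go, and I handed the job in at about 27 s; no verdict came back.

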